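# Set the casting patterns in their mould boxes

### The job

Set each of the four stemmed casting patterns upright on the floor of the mould box of its own colour, in the middle so that the rubber wall will be even all round. Work from pale to dark (white first, then yellow, red and last black) so that no pigment is carried to a paler one. Set them down rather than dropping them, do not knock any over or push the boxes about, and leave the wax block and the jar where they stand.

Things in the scene. Friction and masses are not known exactly. Their poses are not given: they have to be found in the camera images.
- white_pattern: white casting pattern, loose, round about its vertical z axis: 78 mm tall, flat round foot 50 mm across, body shaped like a dome and never wider than the foot, then a plain upright cylindrical grip stem 24 mm across from 50 mm up to the top at 78 mm. 120 g nominal. Origin: centre of the underside, z up. Stands upright on the table at the start.
- yellow_pattern: yellow casting pattern, loose, round about its vertical z axis: 78 mm tall, flat round foot 50 mm across, body shaped like a cone and never wider than the foot, then a plain upright cylindrical grip stem 24 mm across from 50 mm up to the top at 78 mm. 120 g nominal. Origin: centre of the underside, z up. Stands upright on the table at the start.
- red_pattern: red casting pattern, loose, round about its vertical z axis: 78 mm tall, flat round foot 50 mm across, body shaped like two steps and never wider than the foot, then a plain upright cylindrical grip stem 24 mm across from 50 mm up to the top at 78 mm. 120 g nominal. Origin: centre of the underside, z up. Stands upright on the table at the start.
- black_pattern: black casting pattern, loose, round about its vertical z axis: 78 mm tall, flat round foot 50 mm across, body shaped like a waisted bulb and never wider than the foot, then a plain upright cylindrical grip stem 24 mm across from 50 mm up to the top at 78 mm. 120 g nominal. Origin: centre of the underside, z up. Stands upright on the table at the start.
- white_box: open square mould box, teal walls, with white floor and white band round the rim: 90 x 90 mm outside, 35 mm high, inside 80 x 80 mm, walls 5 mm thick, inner floor 5 mm above its origin. Stands loose on the table (about 0.5 kg). Origin: centre of the underside, x and y along its sides, z up.
- yellow_box: open square mould box, teal walls, with yellow floor and yellow band round the rim: 90 x 90 mm outside, 35 mm high, inside 80 x 80 mm, walls 5 mm thick, inner floor 5 mm above its origin. Stands loose on the table (about 0.5 kg). Origin: centre of the underside, x and y along its sides, z up.
- red_box: open square mould box, teal walls, with red floor and red band round the rim: 90 x 90 mm outside, 35 mm high, inside 80 x 80 mm, walls 5 mm thick, inner floor 5 mm above its origin. Stands loose on the table (about 0.5 kg). Origin: centre of the underside, x and y along its sides, z up.
- black_box: open square mould box, teal walls, with black floor and black band round the rim: 90 x 90 mm outside, 35 mm high, inside 80 x 80 mm, walls 5 mm thick, inner floor 5 mm above its origin. Stands loose on the table (about 0.5 kg). Origin: centre of the underside, x and y along its sides, z up.
- red_wax_block: plain dark red wax block without a stem, 50 x 42 mm, 45 mm high, loose; a bystander. Origin: centre of the underside.
- yellow_cap_jar: small round jar with a yellow cap, 50 mm across, 60 mm tall, loose; a bystander. Origin: centre of the underside.
Things that resemble listed ones, but are neither listed nor needed, are in the scene too. What is shaped like the white_pattern but turquoise is not meant.

How it is judged (in metres and radians):
On the way, in this order (a step that is already met when the one before it is completed fails the run):
1. the white pattern stands released in the middle of the white box (horizontal distance between white_pattern and white_box below 0.012 m and z of white_pattern in the frame of white_box between 0.002 and 0.009 m and angle between white_pattern's own z axis and vertical below 0.1 rad and contact force between white_pattern and the fingers below 0.05 N and linear speed of white_pattern below 0.02 m/s), for 0.2 s.
2. the yellow pattern stands released in the middle of the yellow box (horizontal distance between yellow_pattern and yellow_box below 0.012 m and z of yellow_pattern in the frame of yellow_box between 0.002 and 0.009 m and angle between yellow_pattern's own z axis and vertical below 0.1 rad and contact force between yellow_pattern and the fingers below 0.05 N and linear speed of yellow_pattern below 0.02 m/s), for 0.2 s.
3. the red pattern stands released in the middle of the red box (horizontal distance between red_pattern and red_box below 0.012 m and z of red_pattern in the frame of red_box between 0.002 and 0.009 m and angle between red_pattern's own z axis and vertical below 0.1 rad and contact force between red_pattern and the fingers below 0.05 N and linear speed of red_pattern below 0.02 m/s), for 0.2 s.
4. the black pattern stands released in the middle of the black box (horizontal distance between black_pattern and black_box below 0.012 m and z of black_pattern in the frame of black_box between 0.002 and 0.009 m and angle between black_pattern's own z axis and vertical below 0.1 rad and contact force between black_pattern and the fingers below 0.05 N and linear speed of black_pattern below 0.02 m/s), for 0.2 s.
At the end, for the whole second after the job is handed in: Each pattern stands upright (within 0.1 rad) on the floor of the box of its colour, its axis within 12 mm of the box's centre, released and at rest; the boxes are within 30 mm, and the wax block and the jar within 20 mm, of where they started (all of step 1 and all of step 2 and all of step 3 and all of step 4 and distance of each of white_box, yellow_box, red_box, black_box from where it was at the start of the episode below 0.03 m and distance of each of red_wax_block, yellow_cap_jar from where it was at the start of the episode below 0.02 m); the robot touches nothing.
It fails at once if a pattern is knocked over (tilted more than 0.7 rad) (angle between any of white_pattern, yellow_pattern, red_pattern, black_pattern's own z axis and vertical above 0.7 rad).
It fails at once if a pattern is let go more than 15 mm above the floor of its box ((horizontal distance between white_pattern and white_box below 0.06 m and z of white_pattern in the frame of white_box above 0.02 m and contact force between white_pattern and the fingers below 0.02 N) or (horizontal distance between yellow_pattern and yellow_box below 0.06 m and z of yellow_pattern in the frame of yellow_box above 0.02 m and contact force between yellow_pattern and the fingers below 0.02 N) or (horizontal distance between red_pattern and red_box below 0.06 m and z of red_pattern in the frame of red_box above 0.02 m and contact force between red_pattern and the fingers below 0.02 N) or (horizontal distance between black_pattern and black_box below 0.06 m and z of black_pattern in the frame of black_box above 0.02 m and contact force between black_pattern and the fingers below 0.02 N)).
It fails at once if a box is shoved more than 30 mm (distance of any of white_box, yellow_box, red_box, black_box from where it was at the start of the episode above 0.03 m).
It fails at once if the wax block or the jar is moved more than 20 mm (distance of any of red_wax_block, yellow_cap_jar from where it was at the start of the episode above 0.02 m).
It also fails if it takes over 109 s, if anything falls off the work surface, if the arm or the gripper's body presses on something with over 40 N, if the wrist force passes 120 N, or if a joint passes its speed limit or range.

### The arm

A 6-joint arm with a two-finger parallel gripper is mounted at the origin on the work surface. World frame = base frame: x ahead of the robot, y to its left, z up, the work surface at z = 0. Lengths are in mm, angles in rad, forces in N, time in s.
With the tool pointing down it reaches from about 425 to 950 mm from the base axis. Payload 3.5 kg.
Tool frame: the origin (TCP) lies at the very end of the fingers, on their centre line; the grasp point (between the pads) lies 19 mm behind it; z points along the fingers, y is the line along which they close (so a half turn about z gives the same grasp; the last joint's range is limited). The gripper opens to 85 mm and grips with 20 to 120 N. Pads are 22 mm wide; open, the fingers measure 114 mm over their backs; the gripper's body (76 mm by 85 mm) begins 54 mm behind the grasp point. The pads swing forward as they close: fully open they stand 13 mm farther back than shut.
Start: joints at [-1.358, 0.286, 1.577, -0, 1.279, -0.15], TCP at [239.575, -631.039, 231.325] pointing down, gripper open.
Joint ranges: [-2.77, 2.77], [-0.9, 2.22], [0.21, 2.48], [-1.53, 4.67], [0.24, 2.81], [-2.84, 2.84]. Speed limits (rad/s): [2.79, 2.79, 3.14, 3.14, 3.14, 3.14].

### API

Orientations are given as a unit quaternion [w, x, y, z].
In Python, from rig import manip gives the robot as it stands.
- The arm moves only by the tool play_rows, never from a script. Its argument "steps" is a list that holds one entry, the list of rows, each a list of 7 numbers: the shift along the tool's x, y, z in cm, then the turn, a rotation vector about the tool's x, y, z in rad, then the opening, from -1 (shut) to 1 (fully open). A call has 1 to 12 rows; each row is the pose to reach, as a shift and turn from the pose commanded when the call began, along the tool's axes at that moment; what a row does not reach only later rows make up. A row lasts 1/12 s, in which the tool goes at most 41.7 mm and 7.16 degrees, less where a joint would pass 70% of its speed; a pose out of reach is approached as far as the arm can. A call with a gripper value outside its range is refused whole. The fingers move at their own pace and stop on an object; "force" is the grip in N (left out, the last holds). Time passes only in rows, so rows that repeat a pose let the fingers close. It gives the time, the measured TCP pose, the force, the opening and the grip force at its end, in the units of the state.
- manip.get_obs(): the state, without advancing time (a new reading comes with each control period).
- manip.capture(name): name is "scene" or "side" or "wrist"; returns a dict with "img" (480x640x3 uint8, red, green, blue), "K" (3x3 intrinsics, pixels), "k1" (the pictures are not rectified: a ray, as slopes to the right and down, at radius r is drawn at 1 + k1 r^2 times it, then the intrinsics apply), "R" (3x3) and "t" (3): a world point X has camera coordinates R X + t. Camera axes: x right, y down, z forward; pixel columns grow to the right and rows downward; lengths in mm; the calibration is good to about 2 mm. A picture is of the moment at which its call begins. There is no depth.
- manip.close_job(): hands the job in; it is judged then, once.
Trained networks look in the newest picture that a camera, given by its name, has taken for a name from the list of things; names that differ only in an ending like _2 or _b are one class to them, and where a whole thing is asked for, a point or a joint stands for the part that bears it (a point fixed in the world has none). Each returns a list of dicts, best first, with "confidence" (0 to 1); they miss things now and then, are a little off and sometimes report something else, mostly with a low value. They report only what shows in the picture. A call takes as long as a camera call. They do not tell look-alikes from the thing itself.
- manip.outline_of(label, camera): "pixels" (480x640 bool, what is visible of it) and "box" ([centre column, centre row, width, height] in pixels, round what is visible of it).
- manip.tip_of(label, camera): "at" ([row, column] in pixels: a listed point, or the origin of a listed thing).
The state is a dict: "time": time; "joint_positions": joint angles; "qvel": joint speeds; "joint_efforts": joint torques, N m; "ee_pos": TCP position; "eef_rot": TCP orientation; "force": force on the tool from outside, world axes, zero at the start; "wrist_torque": the same for the moment, N m; "grip_width": finger opening in mm; "grasp_force": force on a finger pad.
Only numpy, scipy, OpenCV 4.12 (cv2) and the standard library are available. Lean on these libraries where they do the work, as an engineer would, in place of code of your own. Each camera call takes 0.05 s, during which the arm holds its last target. There are 200 camera calls.

## Working session

There is one attempt and no reset: what is moved stays moved. The work goes in short steps, Python scripts to look and compute and a tool call to move; the robot and the scene stay as the last step left them, time stands still between calls to the robot, and variables do not carry over. Pictures are saved under pics/ and viewed, at most 14 in all, crops included, and the job is handed in when it is done.

Besides the shell and the picture viewer there is one more tool, called after "Emit:" as name([rows], argument=value, ...), one row to a line, values as JSON. play_rows: Moves the arm, as the interface text tells. Its arguments: {"type":"object","properties":{"steps":{"type":"array"},"force":{"type":"number"}},"required":["steps"]}

```bash
mkdir -p pics; ls; python3 - <<'E'
from rig import manip
import cv2
for n in ("scene","side","wrist"):
    c=manip.capture(n); cv2.imwrite(f"pics/{n}0.png",c["img"][:,:,::-1]); print(n,c["K"],c["k1"],c["R"],c["t"])
o=manip.get_obs(); print(o)
E
```

```text
pics
scene [[454.69379945   0.         327.0569843 ]
 [  0.         454.69379945 238.61996452]
 [  0.           0.           1.        ]] -0.014041232191683663 [[-0.017163    0.99980562  0.0097034 ]
 [ 0.55768065  0.01762744 -0.8298684 ]
 [-0.82987814 -0.00883163 -0.55787478]] [  30.56667576 -242.74469703 1435.00608393]
side [[540.525802     0.         330.44502351]
 [  0.         540.525802   246.49528935]
 [  0.           0.           1.        ]] -0.10839605330628625 [[-0.90534872 -0.42443184  0.01418801]
 [-0.2776862   0.56638941 -0.77594678]
 [ 0.32130058 -0.70644224 -0.6306388 ]] [ 406.74394919  173.67275975 1152.4941121 ]
wrist [[418.35425268   0.         319.27096447]
 [  0.         418.35425268 240.18946454]
 [  0.           0.           1.        ]] 0.028720115913914317 [[ 0.3542036  -0.93516544 -0.00232584]
 [-0.90245571 -0.34246439  0.26132706]
 [-0.24518056 -0.09046402 -0.96524751]] [-672.53278579  -33.16828054  378.77052668]
{'time': 0.15, 'joint_positions': array([-1.35800915e+00,  2.87000700e-01,  1.57785025e+00, -3.26792888e-06,
        1.27861429e+00, -1.49994973e-01]), 'qvel': array([ 7.59750698e-05, -4.03374028e-03, -5.13865983e-03, -2.49372928e-04,
        3.24557909e-04,  1.83473860e-03]), 'joint_efforts': array([-1.53142514e-04, -4.06601036e+01, -2.93140608e+01, -1.49089460e-04,
        3.91915179e-03,  1.25834703e-05]), 'ee_pos': array([ 239.46114715, -630.54253858,  230.23408565]), 'eef_rot': array([-9.35782614e-04,  9.83593181e-01,  1.80398385e-01, -3.09546258e-05]), 'force': array([-0.36103059,  0.51737651, -0.61139127]), 'wrist_torque': array([-0.0095489 , -0.0704378 ,  0.00962002]), 'grasp_force': 0.0, 'grip_width': 85.13762195443594}
```

View pics/scene0.png

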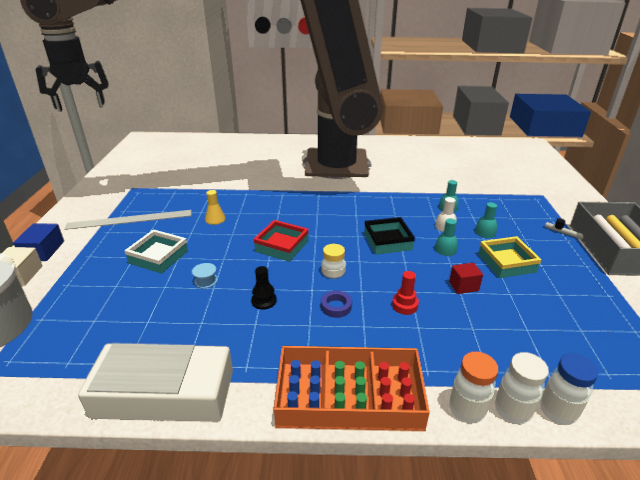

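View pics/side0.png

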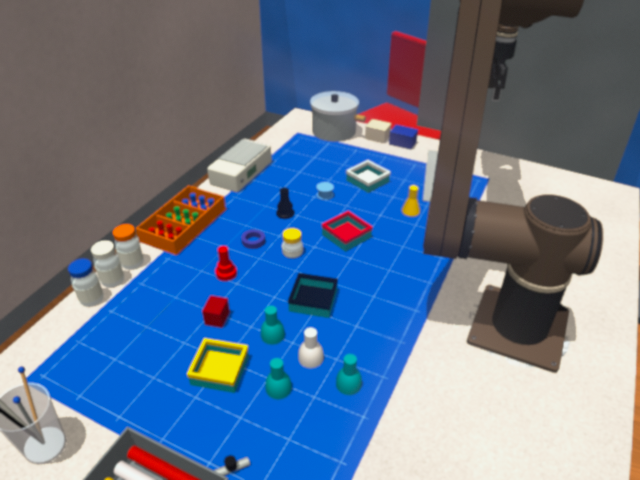

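The scene picture shows the patterns in the following places: white at (447,215) among three turquoise look-alikes, yellow at (214,207), red at (406,293) and black at (263,287). The boxes are white (157,250), red (281,240), black (389,235) and yellow (510,255), the jar is at (333,260) and the wax block at (466,278). The side picture agrees, with white at (311,348) and the yellow box at (218,364).

```bash
cat >h.py <<'E'
from rig import manip
import numpy as np, cv2
from scipy.optimize import least_squares
def proj(c,X):
    p=np.atleast_2d(X)@c["R"].T+c["t"]; s=p[:,:2]/p[:,2:]
    s=s*(1+c["k1"]*(s**2).sum(1,keepdims=True)); return s@c["K"][:2,:2].T+c["K"][:2,2]
def model(n,q):
    a=np.linspace(0,2*np.pi,60); C=np.c_[np.cos(a),np.sin(a)]
    if "pattern" in n: L=[(25,0),(25,2),(12,50),(12,78)]
    elif "jar" in n: L=[(25,0),(25,60)]
    if "box" in n or "block" in n:
        w,d,h=(45,45,35) if "box" in n else (25,21,45)
        c,s=np.cos(q[3]),np.sin(q[3]); R=np.array([[c,-s],[s,c]])
        B=np.array([[w,d],[-w,d],[w,-d],[-w,-d]])@R.T
        P=np.vstack([np.c_[B,np.full(4,z)] for z in (0,h)])
    else: P=np.vstack([np.c_[r*C,np.full(60,z)] for r,z in L])
    return P+q[:3]
def bb(p): return np.r_[p.min(0),p.max(0)]
def hull_mask(c,n,q):
    m=np.zeros((480,640),np.uint8); cv2.fillConvexPoly(m,cv2.convexHull(proj(c,model(n,q)).astype(np.float32)).round().astype(int),1); return m>0
def tri(cs,px):
    f=lambda X:np.r_[tuple((proj(c,X)[0]-p) for c,p in zip(cs,px))]
    r=least_squares(f,[650,0,20.]); return r.x,np.abs(r.fun).max()
E
cat >m.py <<'E'
from h import *
cs=[manip.capture(n) for n in("scene","side")]
names=[a+"_"+b for b in("pattern","box") for a in("white","yellow","red","black")]+["red_wax_block","yellow_cap_jar"]
for n in names:
    o=[manip.outline_of(n,k) for k in("scene","side")]; t=[manip.tip_of(n,k) for k in("scene","side")]
    print(n)
    for k in(0,1):
        print("  ",[(round(d["confidence"],2),d["box"].round(1).tolist() if hasattr(d["box"],"round") else d["box"]) for d in o[k][:4]],[(round(d["confidence"],2),np.round(d["at"],1).tolist()) for d in t[k][:4]])
    if all(t):
        x,e=tri(cs,[np.array(d[0]["at"])[::-1] for d in t]); print("  tip",x.round(1),e.round(1))
        if all(o):
            bbs=[]
            for d in o:
                ys,xs=np.nonzero(d[0]["pixels"]); bbs.append(np.array([xs.min(),ys.min(),xs.max()+1,ys.max()+1]))
            f=lambda q:np.r_[tuple(bb(proj(c,model(n,q)))-b for c,b in zip(cs,bbs))]
            q0=[*x[:2],0]+([0.1] if "bo" in n or "block" in n else [])
            r=min((least_squares(f,q0[:3]+([y] if len(q0)>3 else []),loss="soft_l1") for y in(-.5,0,.5)),key=lambda r:r.cost)
            print("  box",r.x.round(2),np.round(r.fun,1))
E
python3 m.py
```

```text
white_pattern
   [(0.91, [445.1, 214.6, 21.9, 33.3]), (0.91, [486.1, 221.2, 17.0, 36.9]), (0.89, [445.6, 235.6, 24.0, 36.3]), (0.74, [448.0, 194.9, 20.4, 30.8])] [(0.95, [248.8, 442.0]), (0.92, [233.9, 484.5]), (0.78, [205.7, 448.4]), (0.75, [229.1, 442.9])]
   [(0.9, [276.9, 379.0, 24.3, 39.4]), (0.84, [346.2, 375.0, 28.9, 42.3]), (0.81, [275.4, 326.8, 23.1, 43.1]), (0.73, [310.7, 349.1, 19.4, 39.5])] [(0.86, [382.4, 343.7]), (0.8, [389.7, 276.6]), (0.7, [359.3, 313.3]), (0.64, [334.4, 271.6])]
  tip [314.  257.8 -84.2] 9.8
  box [384.73 362.22   4.94] [39.5  0.6 41.1  2.6  1.  -2.4  2.4 -0.2]
yellow_pattern
   [(0.7, [215.8, 206.9, 18.3, 34.2])] [(0.74, [218.1, 213.5])]
   [(0.72, [410.6, 200.4, 19.3, 28.7])] [(0.72, [208.2, 412.3])]
  tip [ 349.4 -313.4    1.4] 1.3
  box [ 349.27 -306.71   -4.77] [-0.5 -0.5 -0.3 -0.6 -0.5  0.3 -0.3  2. ]
red_pattern
   [(0.62, [407.1, 291.3, 23.6, 43.6])] [(0.82, [305.8, 405.0])]
   [(0.74, [226.3, 262.4, 19.8, 31.4]), (0.41, [292.6, 244.0, 22.2, 26.2])] [(0.95, [272.0, 226.0]), (0.75, [370.2, 218.5]), (0.4, [319.1, 215.8])]
  tip [664.1 130.4   1
[... 1046 characters left out ...]
 51.3, 41.3])] [(0.61, [236.5, 347.9])]
  tip [ 462.5 -125.5   -6.2] 1.9
  box [ 463.8  -126.49   -2.34    1.13] [-0.2 -1.2 -0.5 -0.  -0.4  0.5 -0.3  0.5]
black_box
   [(0.75, [389.1, 236.4, 52.2, 37.7])] []
   [(0.77, [312.0, 293.6, 49.7, 43.7])] [(0.92, [303.2, 314.6])]
red_wax_block
   [(0.87, [466.9, 279.5, 34.7, 33.7]), (0.39, [334.8, 260.0, 22.6, 34.0])] [(0.93, [285.7, 461.8])]
   [(0.93, [214.5, 310.4, 28.6, 25.4])] []
yellow_cap_jar
   [(0.75, [333.5, 260.2, 28.8, 34.5])] [(0.6, [246.9, 282.9]), (0.58, [270.6, 333.5])]
   [(0.87, [291.9, 241.1, 24.8, 27.9])] [(0.64, [251.2, 289.9])]
  tip [553.4 -82.4  15.9] 20.0
  box [557.15  -8.79  -4.02] [ 0.1 -1.9 -1.7  0.2 -0.6  0.  -0.4  1.9]
```

```bash
cat >m2.py <<'E'
from h import *
cs=[manip.capture(n) for n in("scene","side")]
T={"white_pattern":[(445,214),(311,348)],"teal1_pattern":[(445,236),(274,327)],"teal2_pattern":[(486,221),(277,379)],"teal3_pattern":[(448,195),(346,375)],
"black_pattern":[(263,287),(284,203)],"black_box":[(389,236),(312,294)],"red_wax_block":[(467,279),(215,310)],"yellow_cap_jar":[(333,260),(292,241)]}
for n,ps in T.items():
    lab=n.replace("teal1","white").replace("teal2","white").replace("teal3","white")
    X0,_=tri(cs,ps); bbs=[];ok=[]
    for k,p in zip(("scene","side"),ps):
        L=[d for d in manip.outline_of(lab,k) if np.hypot(*(np.array(d["box"][:2])-p))<7]
        ok.append(bool(L)); 
        if L:
            ys,xs=np.nonzero(L[0]["pixels"]); bbs.append(np.array([xs.min(),ys.min(),xs.max()+1,ys.max()+1]))
        else: bbs.append(None)
    f=lambda q:np.r_[tuple(bb(proj(c,model(n,q)))-b for c,b in zip(cs,bbs) if b is not None)]
    q0=[*X0[:2],0]; box="box" in n or "block" in n
    r=min((least_squares(f,q0+([y] if box else []),loss="soft_l1") for y in(-.5,0,.5)),key=lambda r:r.cost)
    print(n,ok,"centre-tri",X0.round(0),r.x.round(2),np.round(r.fun,1))
E
python3 m2.py
```

```text
white_pattern [True, True] centre-tri [366. 266.  30.] [367.85 268.34  -2.33] [-0.4 -0.8  0.2  0.7  0.  -0.2 -0.1  0.4]
teal1_pattern [True, True] centre-tri [460. 248.  28.] [467.57 249.85  -3.36] [ 0.2 -0.1 -0.5 -0.  -0.1 -0.1 -0.1  0.3]
teal2_pattern [True, True] centre-tri [391. 360.  27.] [391.48 361.06  -3.63] [ 0.   0.1 -1.4 -0.8 -0.5 -0.2 -0.2  0.7]
teal3_pattern [True, True] centre-tri [276. 295.  31.] [271.47 295.39  -2.88] [ 0.2 -1.3 -0.5  0.9 -0.1 -0.3 -0.1  0.4]
black_pattern [True, False] centre-tri [ 655. -143.   33.] [ 651.3  -143.05   -7.12] [-0.2  0.1  0.3 -0.1]
black_box [True, True] centre-tri [441. 119.  15.] [ 4.3509e+02  1.1984e+02 -1.2200e+00  2.5000e-01] [-1.3 -0.5 -0.5 -0.8 -0.5  0.3 -0.9  1.2]
red_wax_block [True, True] centre-tri [603. 261.  21.] [ 5.9664e+02  2.6078e+02 -1.3600e+00  5.1000e-01] [-1.8 -4.8  0.7  1.1 -0.   0.9 -0.2 -0.4]
yellow_cap_jar [True, True] centre-tri [560. -10.  31.] [557.76  -8.45  -5.12] [-0.8 -1.3 -0.6 -0.2 -0.8  0.4 -0.6  2.3]
```

Emit:
play_rows([
  [[47,-33.5,-3,0,0,0,1],[47,-33.5,-3,0,0,0,1],[47,-33.5,-3,0,0,0,1],[47,-33.5,-3,0,0,0,1],[47,-33.5,-3,0,0,0,1],[47,-33.5,-3,0,0,0,1],[47,-33.5,-3,0,0,0,1],[47,-33.5,-3,0,0,0,1],[47,-33.5,-3,0,0,0,1],[47,-33.5,-3,0,0,0,1],[47,-33.5,-3,0,0,0,1],[47,-33.5,-3,0,0,0,1]],
], force=50)

```text
time: 4.15
ee_pos: [517.7, -213.9, 257.8]
eef_rot: [0.0, 0.984, 0.18, 0.0]
force: [0.7, 0.3, 0.6]
grip_width: 85.2
grasp_force: 0.0
```

Emit:
play_rows([
  [[11,-34.5,0.8,0,0,0,1],[11,-34.5,0.8,0,0,0,1],[11,-34.5,0.8,0,0,0,1],[11,-34.5,0.8,0,0,0,1],[11,-34.5,0.8,0,0,0,1],[11,-34.5,0.8,0,0,0,1],[11,-34.5,0.8,0,0,0,1],[11,-34.5,0.8,0,0,0,1],[11,-34.5,0.8,0,0,0,1],[11,-34.5,0.8,0,0,0,1],[11,-34.5,0.8,0,0,0,1],[11,-34.5,0.8,0,0,0,1]],
])

```text
time: 5.15
ee_pos: [497.3, 145.5, 249.4]
eef_rot: [0.0, 0.984, 0.181, 0.0]
force: [1.2, -0.3, 0.4]
grip_width: 85.5
grasp_force: 0.0
```

```bash
cat >w.py <<'E'
# usage: w.py label x y : wrist pose-fit near (x,y) and the shift to bring TCP over it
from h import *; import sys
def toolshift(T):
    o=manip.get_obs(); w,x,y,z=o["eef_rot"]
    from scipy.spatial.transform import Rotation as Ro
    return Ro.from_quat([x,y,z,w]).as_matrix().T@(np.array(T)-o["ee_pos"])/10
def wfit(n,xy,name=None,save=None):
    lab=n; c=manip.capture("wrist")
    if save: cv2.imwrite(save,c["img"][:,:,::-1])
    g=proj(c,[[*xy,30.]])[0]
    L=[d for d in manip.outline_of(lab,"wrist")]
    T=[d for d in manip.tip_of(lab,"wrist")]
    L.sort(key=lambda d:np.hypot(*(np.array(d["box"][:2])-g)))
    if not L: return c,None,None,T
    return c,L[0]["pixels"],np.array(L[0]["box"]),T
E
python3 - <<'E'
from w import *
print(manip.get_obs()["ee_pos"],toolshift([385,262,230]))
E
```

```text
[497.3026742  145.54007317 249.35008837] [ -6.36045405 -14.87691965   1.92722523]
```

Emit:
play_rows([
  [[-6.4,-14.9,1.9,0,0,0,1],[-6.4,-14.9,1.9,0,0,0,1],[-6.4,-14.9,1.9,0,0,0,1],[-6.4,-14.9,1.9,0,0,0,1],[-6.4,-14.9,1.9,0,0,0,1],[-6.4,-14.9,1.9,0,0,0,1],[-6.4,-14.9,1.9,0,0,0,1],[-6.4,-14.9,1.9,0,0,0,1]],
])

```text
time: 5.82
ee_pos: [385.9, 261.2, 230.7]
eef_rot: [0.0, 0.984, 0.179, 0.001]
force: [0.1, 0.7, -0.5]
grip_width: 85.1
grasp_force: 0.0
```

```bash
python3 - <<'E'
from w import *
c,m,b,T=wfit("white_pattern",(368,268),save="pics/w1.png")
print(manip.get_obs()["ee_pos"],b,[(t["confidence"],t["at"]) for t in T])
for X in([368,268,78],[368,268,0],[391,361,78],[468,250,78]): print(X,proj(c,[X]))
E
```

```text
[385.65929383 261.39867145 230.48513168] [241.2 313.8  60.8  74. ] [(0.94, [118.1, 364.2]), (0.85, [302.8, 243.4]), (0.82, [161.3, 209.0]), (0.59, [219.1, 309.2])]
[368, 268, 78] [[303.73913073 241.31461744]]
[368, 268, 0] [[306.78195512 218.79167119]]
[391, 361, 78] [[189.40589608 166.09765544]]
[468, 250, 78] [[379.45410036 116.67668957]]
```

View pics/w1.png

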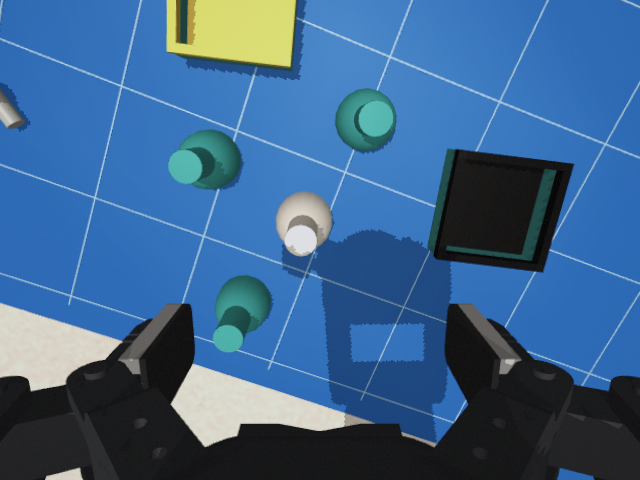

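The wrist picture shows the white stem top at (301,240) and its foot near (304,219), within about 2 mm of my prediction. The look-alikes stand well clear of the finger line.

```bash
cat >>w.py <<'E'
def back(c,px,z):
    return least_squares(lambda X:proj(c,[[X[0],X[1],z]])[0]-px,[400,0.]).x
E
python3 - <<'E'
from w import *
c=manip.capture("wrist")
print(back(c,(301,240),78),back(c,(304,219),8))
T=back(c,(301,240),78); print(toolshift([*T,50]))
E
```

```text
[367.94126248 270.43313072] [368.30034513 270.85719818]
[-1.33126358 -1.44972251 18.04129289]
```

Emit:
play_rows([
  [[-1.3,-1.4,2,0,0,0,1],[-1.3,-1.4,5,0,0,0,1],[-1.3,-1.4,8,0,0,0,1],[-1.3,-1.4,11,0,0,0,1],[-1.3,-1.4,14,0,0,0,1],[-1.3,-1.4,16,0,0,0,1],[-1.3,-1.4,17.5,0,0,0,1],[-1.3,-1.4,18,0,0,0,1],[-1.3,-1.4,18,0,0,0,1],[-1.3,-1.4,18,0,0,0,1]],
])

```text
time: 6.85
ee_pos: [368.2, 270.9, 50.9]
eef_rot: [-0.0, 0.984, 0.18, 0.0]
force: [-0.4, -0.9, 0.1]
grip_width: 85.3
grasp_force: 0.0
```

Emit:
play_rows([
  [[0,0,0,0,0,0,-1],[0,0,0,0,0,0,-1],[0,0,0,0,0,0,-1],[0,0,0,0,0,0,-1],[0,0,0,0,0,0,-1],[0,0,0,0,0,0,-1],[0,0,0,0,0,0,-1],[0,0,0,0,0,0,-1],[0,0,0,0,0,0,-1],[0,0,0,0,0,0,-1]],
], force=50)

```text
time: 7.68
ee_pos: [367.8, 271.0, 50.7]
eef_rot: [-0.0, 0.984, 0.18, 0.0]
force: [-0.0, -0.2, 2.9]
grip_width: 21.6
grasp_force: 48.8
```

Emit:
play_rows([
  [[0,0,-1,0,0,0,-1],[0,0,-3,0,0,0,-1],[0,0,-6,0,0,0,-1],[0,0,-9,0,0,0,-1],[0,0,-12,0,0,0,-1],[0,0,-14,0,0,0,-1],[0,0,-15,0,0,0,-1],[0,0,-15,0,0,0,-1],[0,0,-15,0,0,0,-1]],
])

```text
time: 8.43
ee_pos: [366.8, 270.6, 199.5]
eef_rot: [0.0, 0.984, 0.18, -0.001]
force: [-0.2, 0.0, -1.6]
grip_width: 21.9
grasp_force: 49.2
```

```bash
python3 - <<'E'
from w import *
o=manip.get_obs(); print(o["ee_pos"],o["grip_width"],o["grasp_force"],o["force"],toolshift([520,50,200]),toolshift([512,-398,200])-toolshift([520,50,200]))
E
```

```text
[366.84214943 270.61404918 199.45260458] 21.885406870730392 49.23541009426117 [-0.16019262  0.02815768 -1.63952353] [ 6.48893073 26.06092836 -0.06038245] [-1.66477591e+01  4.15996595e+01  2.11652011e-02]
```

Emit:
play_rows([
  [[0.3,1.2,0,0,0,0,-1],[1,4,0,0,0,0,-1],[1.75,7,0,0,0,0,-1],[2.5,10,0,0,0,0,-1],[3.25,13,0,0,0,0,-1],[4,16,0,0,0,0,-1],[4.75,19,0,0,0,0,-1],[5.5,22,0,0,0,0,-1],[6,24,0,0,0,0,-1],[6.3,25.5,0,0,0,0,-1],[6.5,26,0,0,0,0,-1]],
])

```text
time: 9.35
ee_pos: [520.1, 49.2, 197.8]
eef_rot: [-0.0, 0.984, 0.179, -0.002]
force: [0.6, -0.1, -1.1]
grip_width: 21.8
grasp_force: 49.3
```

Emit:
play_rows([
  [[-1,2.5,0,0,0,0,-1],[-2.4,6,0,0,0,0,-1],[-4,10,0,0,0,0,-1],[-5.6,14,0,0,0,0,-1],[-7.2,18,0,0,0,0,-1],[-8.8,22,0,0,0,0,-1],[-10.4,26,0,0,0,0,-1],[-12,30,0,0,0,0,-1],[-13.6,34,0,0,0,0,-1],[-15,37.5,0,0,0,0,-1],[-16,40,0,0,0,0,-1],[-16.6,41.6,0,0,0,0,-1]],
])

```text
time: 10.35
ee_pos: [512.1, -399.5, 198.6]
eef_rot: [-0.001, 0.984, 0.179, -0.001]
force: [0.1, 0.9, -1.4]
grip_width: 21.7
grasp_force: 49.4
```

```bash
cat >over.py <<'E'
from w import *; import sys
n,x,y,f=sys.argv[1],float(sys.argv[2]),float(sys.argv[3]),sys.argv[4]
c,m,b,T=wfit(n,(x,y),save=f"pics/{f}.png")
o=manip.get_obs(); print(o["time"],o["ee_pos"],o["grip_width"],o["grasp_force"])
print(b,[(round(t["confidence"],2),np.round(t["at"]),back(c,np.array(t["at"])[::-1],0).round(1)) for t in T])
print("pred top z35",proj(c,[[x,y,35.]]), "foot", proj(c,[[x,y,0.]]))
if "box" in n and m is not None:
    a=float(sys.argv[5]) if len(sys.argv)>5 else 0
E
python3 over.py white_box 512 -398 w2
```

```text
10.5 [ 512.46554789 -396.65692132  198.50689782] 21.95286377043887 49.42810893058777
[318.8 185.8 175.3 125.7] [(0.82, array([204., 315.]), array([ 514.2, -392.9]))]
pred top z35 [[319.45694074 217.86931619]] foot [[319.5005172  208.93834873]]
```

View pics/w2.png

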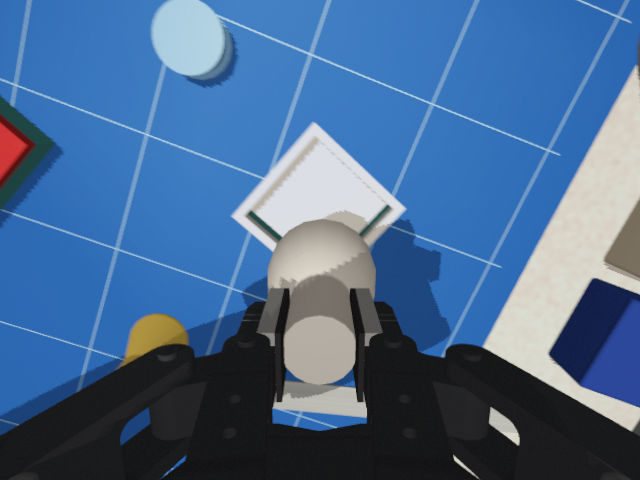

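The white box rim shows corners at left (232,215), right (407,209) and top (313,122). The held pattern hangs straight, with its stem top at (320,350).

```bash
python3 - <<'E'
from w import *
c=manip.capture("wrist")
o=manip.get_obs(); print(o["ee_pos"])
L,R,T=[back(c,p,35) for p in((232,215),(407,209),(313,122))]
print(L,R,T,(L+R)/2,[np.hypot(*(a-b)) for a,b in((L,R),(L,T),(R,T))])
print("stem",back(c,(320,350),o["ee_pos"][2]+28))
C=(L+R)/2; print(toolshift([*C,56]))
E
```

```text
[ 512.6718141  -395.57416303  198.67708585]
[ 491.3247651  -333.02097306] [ 541.59373679 -453.12913311] [ 575.10588316 -366.2450104 ] [ 516.45925094 -393.07505308] [np.float64(130.20345473564166), np.float64(90.12831076805622), np.float64(93.12311599587977)]
stem [ 512.78961748 -395.4476513 ]
[ 0.45108287 -0.04876958 14.26771027]
```

Emit:
play_rows([
  [[0.4,0,1,0,0,0,-1],[0.4,0,3,0,0,0,-1],[0.4,0,5.5,0,0,0,-1],[0.4,0,8,0,0,0,-1],[0.4,0,10,0,0,0,-1],[0.4,0,11.5,0,0,0,-1],[0.4,0,12.5,0,0,0,-1],[0.4,0,13.3,0,0,0,-1],[0.4,0,13.8,0,0,0,-1],[0.4,0,14.1,0,0,0,-1],[0.4,0,14.1,0,0,0,-1],[0.4,0,14.1,0,0,0,-1]],
])

```text
time: 11.55
ee_pos: [517.1, -396.1, 60.2]
eef_rot: [0.001, 0.984, 0.18, 0.0]
force: [0.5, -0.5, -2.2]
grip_width: 21.9
grasp_force: 49.4
```

```bash
python3 - <<'E'
from w import *
c=manip.capture("wrist")
cv2.imwrite("pics/w3.png",c["img"][:,:,::-1])
o=manip.get_obs(); print(o["ee_pos"],o["force"])
E
```

```text
[ 517.18610225 -396.19375247   60.43663478] [-0.38195621  0.78573607 -0.40691421]
```

View pics/w3.png

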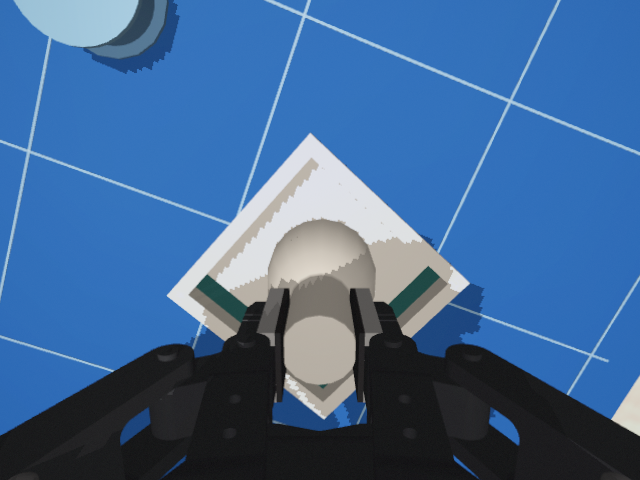

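The pattern is just over the box floor. The rim corners are at (167,296), (470,285), (309,133) and (323,420).

```bash
cat >corn.py <<'E'
# corn.py x,y ... : rim corners (L T R B order, or any opposite pairs), stem top pixel last
from w import *; import sys
P=[tuple(map(float,a.split(","))) for a in sys.argv[1:]]
c=manip.capture("wrist"); o=manip.get_obs(); print(o["time"],o["ee_pos"],o["force"])
Q=[back(c,p,35) for p in P[:-1]]; print(np.round(Q,1).tolist())
C=[(Q[i]+Q[i+2])/2 for i in range(len(Q)-2)]; C=np.mean(C,0) 
D=[np.hypot(*(Q[i]-Q[i+2])) for i in range(len(Q)-2)]
S=back(c,P[-1],o["ee_pos"][2]+28); print("centre",C,"diag(127)",D,"stem",S,"off",C-S)
d=np.r_[C-S,0]; print("shift cm", toolshift(o["ee_pos"]+d))
E
python3 corn.py 167,296 309,133 470,285 323,420 320,350
```

```text
11.65 [ 517.16342098 -396.17716542   60.42958305] [ 0.10623479  0.59642936 -1.32632767]
[[489.9, -335.2], [575.2, -368.6], [540.5, -454.9], [455.3, -420.1]]
centre [ 515.19896017 -394.6964841 ] diag(127) [np.float64(129.91127136715338), np.float64(130.48850391881817)] stem [ 517.3343402  -394.90687288] off [-2.13538003  0.21038878]
shift cm [-0.19217919 -0.09543673 -0.00032069]
```

Emit:
play_rows([
  [[-0.1,0,0,0,0,0,-1],[-0.2,-0.1,0.2,0,0,0,-1],[-0.2,-0.1,0.35,0,0,0,-1],[-0.2,-0.1,0.42,0,0,0,-1],[-0.2,-0.1,0.42,0,0,0,-1],[-0.2,-0.1,0.42,0,0,0,-1]],
])

```text
time: 12.15
ee_pos: [514.5, -395.6, 55.8]
eef_rot: [0.0, 0.984, 0.18, -0.0]
force: [-2.3, 0.4, 3.0]
grip_width: 21.9
grasp_force: 50.0
```

Contact with the floor (+3 N). I'll release.

Emit:
play_rows([
  [[0,0,0,0,0,0,0],[0,0,0,0,0,0,1],[0,0,0,0,0,0,1],[0,0,0,0,0,0,1],[0,0,0,0,0,0,1],[0,0,0,0,0,0,1],[0,0,0,0,0,0,1],[0,0,0,0,0,0,1],[0,0,0,0,0,0,1],[0,0,0,0,0,0,1]],
])

```text
time: 12.98
ee_pos: [514.4, -395.4, 55.1]
eef_rot: [0.0, 0.984, 0.18, 0.0]
force: [0.3, -0.3, -0.8]
grip_width: 85.8
grasp_force: 0.0
```

Emit:
play_rows([
  [[0,0,-1,0,0,0,1],[0,0,-4,0,0,0,1],[0,0,-8,0,0,0,1],[0,0,-12,0,0,0,1],[0,0,-16,0,0,0,1],[0,0,-17,0,0,0,1],[0,0,-17,0,0,0,1]],
])

```text
time: 13.57
ee_pos: [516.4, -397.3, 232.3]
eef_rot: [0.005, 0.984, 0.18, 0.003]
force: [-0.0, -0.3, -0.1]
grip_width: 85.6
grasp_force: 0.0
```

```bash
python3 - <<'E'
from w import *
c=manip.capture("wrist")
print(manip.get_obs()["ee_pos"],toolshift([375,-310,230]))
cv2.imwrite("pics/w4.png",c["img"][:,:,::-1])
E
```

```text
[ 515.19227703 -396.08376509  228.11456301] [-10.05007045 -13.02307043  -0.27232475]
```

View pics/w4.png

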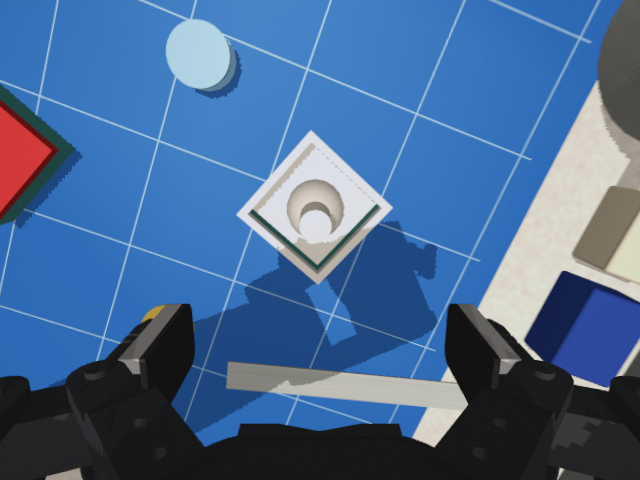

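White stands upright in the middle of its box (stem at (316,224), foot at (315,208), rim centre at about (315,208)). I'll move on to yellow.

Emit:
play_rows([
  [[-2,-2.6,0,0,0,0,1],[-4,-5.2,0,0,0,0,1],[-6,-7.8,0,0,0,0,1],[-8,-10.4,0,0,0,0,1],[-9.5,-12.4,0,0,0,0,1],[-10,-13,0,0,0,0,1],[-10,-13,0,0,0,0,1],[-10,-13,0,0,0,0,1]],
])

```text
time: 14.28
ee_pos: [374.7, -309.2, 223.9]
eef_rot: [-0.001, 0.984, 0.18, -0.0]
force: [0.3, -0.7, -0.3]
grip_width: 85.6
grasp_force: 0.0
```

```bash
cat >pat.py <<'E'
# pat.py name x y : colour-blob stem top / outline in the wrist view
from w import *; import sys
n,x,y=sys.argv[1],float(sys.argv[2]),float(sys.argv[3])
c=manip.capture("wrist"); o=manip.get_obs(); print(o["time"],o["ee_pos"])
cv2.imwrite(f"pics/p_{n}.png",c["img"][:,:,::-1])
L=manip.outline_of(n,"wrist"); g=proj(c,[[x,y,40.]])[0]
L.sort(key=lambda d:np.hypot(*(np.array(d["box"][:2])-g)))
d=L[0]; m=d["pixels"]; print("conf",d["confidence"],d["box"],"pred",g)
cv2.imwrite(f"pics/m_{n}.png",m.astype(np.uint8)*255)
# silhouette fit: foot + stem hull overlapped with the mask, x,y free, z from z=0 and z free
ys,xs=np.nonzero(m); b=np.array([xs.min(),ys.min(),xs.max()+1,ys.max()+1])
f=lambda q:bb(proj(c,model(n,np.r_[q[:2],q[2] if len(q)>2 else 0])))-b
for q0 in([x,y],[x,y,0.]):
    r=least_squares(f,q0); print(r.x.round(1),r.fun.round(1))
t=[(round(t["confidence"],2),back(c,np.array(t["at"])[::-1],0).round(1)) for t in manip.tip_of(n,"wrist")]; print("tip",t)
r=least_squares(f,[x,y]); print("shift",toolshift([*r.x,50]))
E
python3 pat.py yellow_pattern 349 -308
```

```text
14.3333 [ 375.19062039 -309.59898181  224.30781378]
conf 0.85 [306.7, 234.2, 55.6, 64.5] pred [308.68085605 241.95079662]
[ 351.  -305.6] [ 0.1 -1.3 -0.1  1.1]
[ 349.1 -306.1   -7.2] [ 0.6 -0.5 -0.6  0.4]
tip [(0.75, array([ 348.9, -306.3]))]
shift [-2.13872804 -1.26230185 17.47335111]
```

View pics/p_yellow_pattern.png

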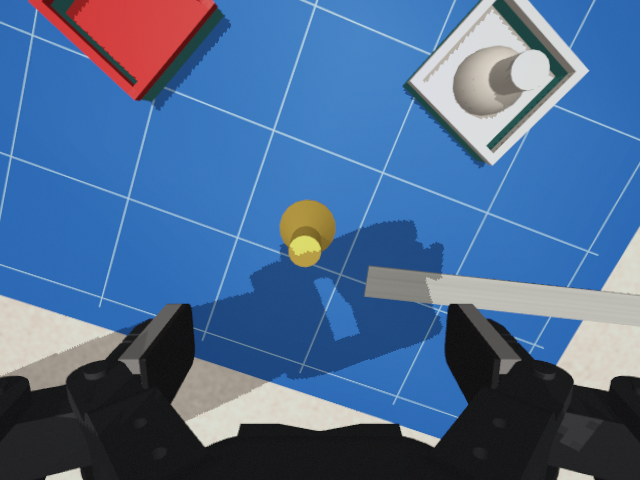

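The yellow stem top is at (305,251) and its foot at (307,227), matching the silhouette fit (350,-306).

Emit:
play_rows([
  [[-1,-0.8,1,0,0,0,1],[-2.2,-1.2,4,0,0,0,1],[-2.2,-1.2,7.5,0,0,0,1],[-2.2,-1.2,11,0,0,0,1],[-2.2,-1.2,14,0,0,0,1],[-2.2,-1.2,16,0,0,0,1],[-2.2,-1.2,17,0,0,0,1],[-2.2,-1.2,17.4,0,0,0,1],[-2.2,-1.2,17.4,0,0,0,1],[-2.2,-1.2,17.4,0,0,0,1]],
])

```text
time: 15.27
ee_pos: [350.9, -307.0, 52.3]
eef_rot: [0.001, 0.984, 0.181, 0.001]
force: [0.1, -0.8, 0.5]
grip_width: 85.5
grasp_force: 0.0
```

Emit:
play_rows([
  [[0,0,0,0,0,0,-1],[0,0,0,0,0,0,-1],[0,0,0,0,0,0,-1],[0,0,0,0,0,0,-1],[0,0,0,0,0,0,-1],[0,0,0,0,0,0,-1],[0,0,0,0,0,0,-1],[0,0,0,0,0,0,-1],[0,0,0,0,0,0,-1],[0,0,0,0,0,0,-1]],
])

```text
time: 16.1
ee_pos: [350.3, -306.3, 51.6]
eef_rot: [0.0, 0.984, 0.18, 0.0]
force: [-1.5, -0.2, 5.7]
grip_width: 22.0
grasp_force: 49.1
```

Emit:
play_rows([
  [[0,0,-1,0,0,0,-1],[0,0,-3,0,0,0,-1],[0,0,-6,0,0,0,-1],[0,0,-9,0,0,0,-1],[0,0,-12,0,0,0,-1],[0,0,-14,0,0,0,-1],[0,0,-15,0,0,0,-1],[0,0,-15,0,0,0,-1],[0,0,-15,0,0,0,-1]],
])

```text
time: 16.85
ee_pos: [349.6, -305.3, 200.1]
eef_rot: [-0.001, 0.984, 0.18, -0.0]
force: [-0.2, 0.1, -1.2]
grip_width: 21.7
grasp_force: 49.2
```

```bash
python3 - <<'E'
from w import *
o=manip.get_obs(); print(o["ee_pos"],o["grip_width"],o["grasp_force"],o["force"],toolshift([540,0,200]),toolshift([515,374,200])-toolshift([540,0,200]))
E
```

```text
[ 349.57199978 -305.2895347   200.14698251] 21.653693811737206 49.168962836265564 [-0.22708347  0.12786424 -1.21840665] [ 28.63870555 -21.7823062    0.03361021] [ 10.93728522 -35.85225129   0.04324033]
```

Emit:
play_rows([
  [[1.2,-0.9,0,0,0,0,-1],[3.5,-2.7,0,0,0,0,-1],[6.5,-5,0,0,0,0,-1],[9.5,-7.2,0,0,0,0,-1],[12.5,-9.5,0,0,0,0,-1],[15.5,-11.8,0,0,0,0,-1],[18.5,-14.1,0,0,0,0,-1],[21.5,-16.4,0,0,0,0,-1],[24.5,-18.7,0,0,0,0,-1],[26.8,-20.5,0,0,0,0,-1],[28.2,-21.5,0,0,0,0,-1],[28.6,-21.8,0,0,0,0,-1]],
])

```text
time: 17.85
ee_pos: [539.4, 2.1, 197.8]
eef_rot: [-0.001, 0.983, 0.182, -0.002]
force: [0.2, -1.1, -1.0]
grip_width: 21.8
grasp_force: 49.2
```

Emit:
play_rows([
  [[0.6,-2,0,0,0,0,-1],[1.5,-5,0,0,0,0,-1],[2.6,-8.5,0,0,0,0,-1],[3.7,-12,0,0,0,0,-1],[4.8,-15.5,0,0,0,0,-1],[5.8,-19,0,0,0,0,-1],[6.9,-22.5,0,0,0,0,-1],[8,-26,0,0,0,0,-1],[9,-29.5,0,0,0,0,-1],[10,-33,0,0,0,0,-1],[10.7,-35.2,0,0,0,0,-1],[10.9,-35.9,0,0,0,0,-1]],
])

```text
time: 18.85
ee_pos: [512.8, 375.6, 198.4]
eef_rot: [0.0, 0.983, 0.182, -0.002]
force: [0.6, -0.8, -1.0]
grip_width: 21.7
grasp_force: 49.4
```

Emit:
play_rows([
  [[0,0,1,0,0,0,-1],[0,0,3,0,0,0,-1],[0,0,5.5,0,0,0,-1],[0,0,7.5,0,0,0,-1],[0,0,8,0,0,0,-1],[0,0,8,0,0,0,-1],[0,0,8,0,0,0,-1]],
])

```text
time: 19.43
ee_pos: [514.8, 372.5, 120.8]
eef_rot: [0.0, 0.984, 0.18, -0.0]
force: [0.5, 0.6, -1.3]
grip_width: 21.8
grasp_force: 49.4
```

```bash
python3 over.py yellow_box 515 376 w5
```

```text
19.5833 [515.77251819 373.84748277 123.0779037 ] 21.524795150139784 49.353718757629395
[318.8 234.3 178.3 162.3] []
pred top z35 [[315.91781728 245.22410983]] foot [[316.32286557 230.41917592]]
```

View pics/w5.png

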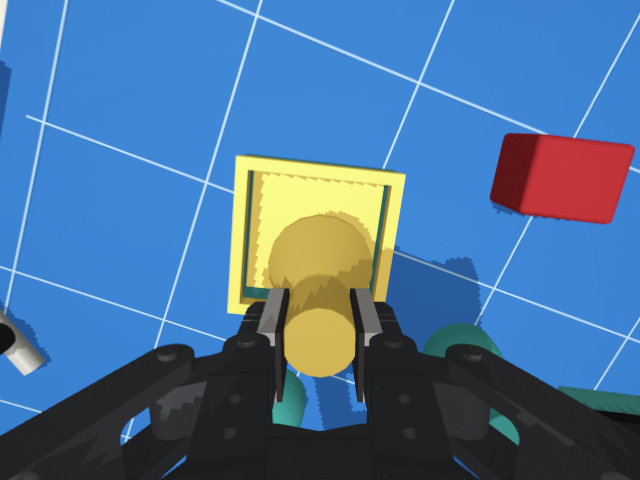

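The yellow box rim corners are at (236,155), (405,174) and (228,312), and the held stem top is at (320,343).

```bash
python3 corn.py 405,174 236,155 228,312 320,343; python3 -c "
from w import *
c=manip.capture('wrist'); P=[back(c,p,35) for p in((405,174),(236,155),(228,312))]; print(np.hypot(*(P[0]-P[1])),np.hypot(*(P[2]-P[1])))"
```

```text
19.6333 [515.62805612 373.98345181 123.04376395] [ 0.25400651 -0.67692375 -1.07611302]
[[570.8, 346.0], [547.8, 435.6], [458.3, 411.9]]
centre [514.56647177 378.93728014] diag(127) [np.float64(130.398604709023)] stem [518.05388916 375.8858227 ] off [-3.48741738  3.05145744]
shift cm [-0.21788376 -0.40897557 -0.00061182]
92.48421888814875 92.58763239694784
```

Emit:
play_rows([
  [[-0.1,-0.2,0.8,0,0,0,-1],[-0.2,-0.4,2,0,0,0,-1],[-0.2,-0.4,3.5,0,0,0,-1],[-0.2,-0.4,4.8,0,0,0,-1],[-0.2,-0.4,5.6,0,0,0,-1],[-0.2,-0.4,6.1,0,0,0,-1],[-0.2,-0.4,6.4,0,0,0,-1],[-0.2,-0.4,6.5,0,0,0,-1],[-0.2,-0.4,6.5,0,0,0,-1],[-0.2,-0.4,6.5,0,0,0,-1],[-0.2,-0.4,6.5,0,0,0,-1]],
])

```text
time: 20.6
ee_pos: [511.8, 377.1, 56.7]
eef_rot: [-0.0, 0.984, 0.18, 0.001]
force: [-0.8, -0.4, 0.7]
grip_width: 21.7
grasp_force: 49.5
```

```bash
python3 - <<'E'
from w import *
o=manip.get_obs(); print(o["ee_pos"],o["force"])
E
```

```text
[511.76615532 377.06622251  56.71636091] [-0.79794362 -0.3684116   0.67140099]
```

Emit:
play_rows([
  [[0,0,0.05,0,0,0,-1],[0,0,0.05,0,0,0,0],[0,0,0.05,0,0,0,1],[0,0,0.05,0,0,0,1],[0,0,0.05,0,0,0,1],[0,0,0.05,0,0,0,1],[0,0,0.05,0,0,0,1],[0,0,0.05,0,0,0,1],[0,0,0.05,0,0,0,1],[0,0,0.05,0,0,0,1]],
])

```text
time: 21.43
ee_pos: [511.2, 376.8, 55.6]
eef_rot: [-0.0, 0.984, 0.18, -0.0]
force: [0.5, 0.4, 0.0]
grip_width: 85.5
grasp_force: 0.0
```

Emit:
play_rows([
  [[0,0,-1,0,0,0,1],[0,0,-4,0,0,0,1],[0,0,-8,0,0,0,1],[0,0,-12,0,0,0,1],[0,0,-16,0,0,0,1],[0,0,-17,0,0,0,1],[0,0,-17,0,0,0,1]],
])

```text
time: 22.02
ee_pos: [513.6, 378.1, 232.6]
eef_rot: [-0.002, 0.984, 0.18, 0.006]
force: [0.8, 0.3, -0.3]
grip_width: 85.6
grasp_force: 0.0
```

```bash
python3 - <<'E'
from w import *
c=manip.capture("wrist")
print(manip.get_obs()["ee_pos"],toolshift([675,137,230]))
cv2.imwrite("pics/w6.png",c["img"][:,:,::-1])
E
```

```text
[512.10905132 377.31033676 228.53476862] [ 6.69897118 28.24807577 -0.12907524]
```

View pics/w6.png

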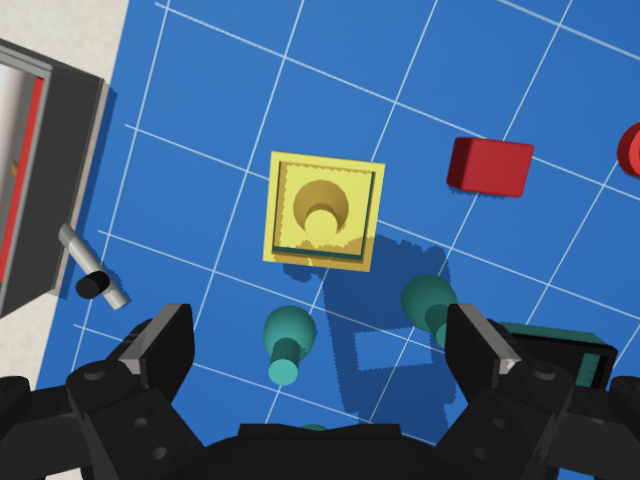

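Yellow stands upright in its box (foot at (321,208), floor centre near (324,205)). I'll go to red.

Emit:
play_rows([
  [[0.9,3.7,0,0,0,0,1],[1.8,7.5,0,0,0,0,1],[2.7,11.3,0,0,0,0,1],[3.6,15,0,0,0,0,1],[4.5,18.8,0,0,0,0,1],[5.4,22.5,0,0,0,0,1],[6.2,26,0,0,0,0,1],[6.6,27.8,0,0,0,0,1],[6.7,28.2,0,0,0,0,1],[6.7,28.2,0,0,0,0,1]],
])

```text
time: 22.9
ee_pos: [673.3, 136.1, 223.0]
eef_rot: [-0.001, 0.984, 0.179, -0.002]
force: [-0.0, 0.2, -0.6]
grip_width: 85.4
grasp_force: 0.0
```

```bash
python3 pat.py red_pattern 662 131
```

```text
22.95 [672.86862188 137.42979936 223.61053342]
conf 0.88 [317.0, 224.7, 61.8, 65.2] pred [322.37918025 227.79862591]
[660.2 133.3] [ 0.8 -0.8 -0.8  0.6]
[ 6.601e+02  1.333e+02 -4.000e-01] [ 0.9 -0.7 -0.9  0.6]
tip [(0.72, array([661.8, 135.4]))]
shift [-1.33378681  0.06802624 17.47325825]
```

View pics/p_red_pattern.png

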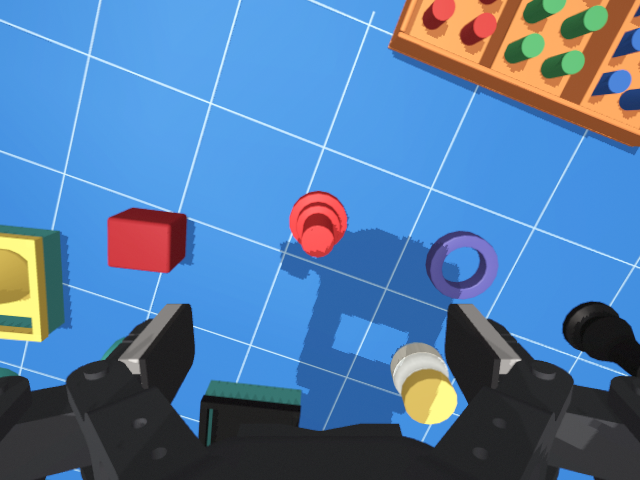

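The red stem top is at (318,240), foot at (318,220), which agrees with the fit (660,133), z about 0.

Emit:
play_rows([
  [[-0.7,0.1,1,0,0,0,1],[-1.3,0.1,4,0,0,0,1],[-1.3,0.1,7.5,0,0,0,1],[-1.3,0.1,11,0,0,0,1],[-1.3,0.1,14,0,0,0,1],[-1.3,0.1,16,0,0,0,1],[-1.3,0.1,17,0,0,0,1],[-1.3,0.1,17.3,0,0,0,1],[-1.3,0.1,17.3,0,0,0,1],[-1.3,0.1,17.3,0,0,0,1]],
])

```text
time: 23.88
ee_pos: [663.3, 132.1, 54.7]
eef_rot: [0.0, 0.984, 0.181, 0.002]
force: [0.1, 0.3, 0.8]
grip_width: 85.2
grasp_force: 0.0
```

Emit:
play_rows([
  [[0,0,0,0,0,0,-1],[0,0,0,0,0,0,-1],[0,0,0,0,0,0,-1],[0,0,0,0,0,0,-1],[0,0,0,0,0,0,-1],[0,0,0,0,0,0,-1],[0,0,0,0,0,0,-1],[0,0,0,0,0,0,-1],[0,0,0,0,0,0,-1],[0,0,0,0,0,0,-1]],
])

```text
time: 24.72
ee_pos: [662.4, 131.3, 53.0]
eef_rot: [0.0, 0.984, 0.18, 0.0]
force: [-0.5, -0.6, 2.8]
grip_width: 21.7
grasp_force: 48.7
```

Emit:
play_rows([
  [[0,0,-1,0,0,0,-1],[0,0,-3,0,0,0,-1],[0,0,-6,0,0,0,-1],[0,0,-9,0,0,0,-1],[0,0,-12,0,0,0,-1],[0,0,-14,0,0,0,-1],[0,0,-15,0,0,0,-1],[0,0,-15,0,0,0,-1],[0,0,-15,0,0,0,-1]],
])

```text
time: 25.47
ee_pos: [661.7, 131.4, 202.0]
eef_rot: [-0.0, 0.984, 0.18, -0.0]
force: [-0.3, -0.1, -1.7]
grip_width: 21.7
grasp_force: 49.0
```

```bash
python3 - <<'E'
from w import *
o=manip.get_obs(); print(o["ee_pos"],o["grip_width"],o["grasp_force"],o["force"],toolshift([465,-124,200]))
E
```

```text
[661.71134888 131.35520283 201.96815005] 21.655122642357064 49.02327239513397 [-0.2707662  -0.05194836 -1.6780432 ] [-27.45221522  16.89339011   0.21054711]
```

Emit:
play_rows([
  [[-1.2,0.7,0,0,0,0,-1],[-3.5,2.2,0,0,0,0,-1],[-6.5,4,0,0,0,0,-1],[-9.5,5.8,0,0,0,0,-1],[-12.5,7.7,0,0,0,0,-1],[-15.5,9.5,0,0,0,0,-1],[-18.5,11.4,0,0,0,0,-1],[-21.5,13.2,0,0,0,0,-1],[-24,14.8,0,0,0,0,-1],[-26,16,0,0,0,0,-1],[-27.1,16.7,0,0,0,0,-1],[-27.5,16.9,0,0,0,0,-1]],
])

```text
time: 26.47
ee_pos: [462.6, -125.0, 199.8]
eef_rot: [-0.001, 0.984, 0.179, -0.002]
force: [0.8, -0.4, -1.0]
grip_width: 21.6
grasp_force: 49.0
```

Emit:
play_rows([
  [[0,0,1,0,0,0,-1],[0,0,3,0,0,0,-1],[0,0,5.5,0,0,0,-1],[0,0,7.5,0,0,0,-1],[0,0,8,0,0,0,-1],[0,0,8,0,0,0,-1],[0,0,8,0,0,0,-1]],
])

```text
time: 27.05
ee_pos: [465.2, -123.6, 122.2]
eef_rot: [-0.0, 0.984, 0.181, -0.0]
force: [0.6, 0.3, -1.6]
grip_width: 21.5
grasp_force: 49.0
```

```bash
python3 over.py red_box 464 -125 w7
```

```text
27.2 [ 466.15929359 -124.49597367  124.03729118] 21.79867971628155 49.03600215911865
[323.8 218.1 224.1 167.1] []
pred top z35 [[323.23422117 249.74009597]] foot [[322.80122274 234.51973451]]
```

View pics/w7.png

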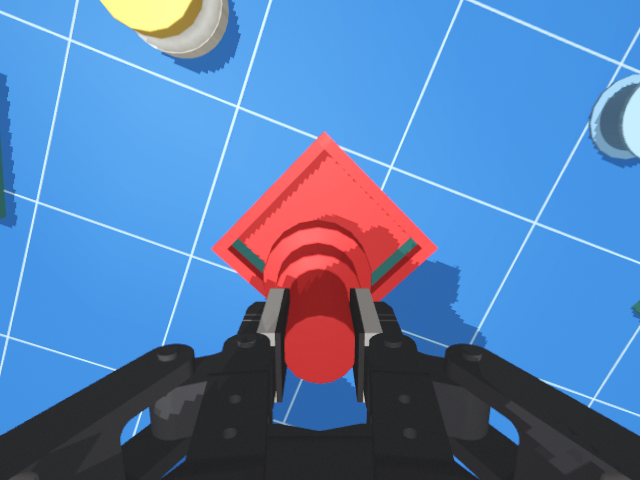

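The red box rim corners are at left (213,249), top (324,132) and right (437,249). The held stem top is at (320,349).

```bash
python3 corn.py 213,249 324,132 437,249 320,349
```

```text
27.25 [ 466.04233534 -124.53369223  124.0259709 ] [ 0.1115939  -0.83666495 -1.02095341]
[[442.7, -66.7], [526.3, -103.2], [488.4, -187.4]]
centre [ 465.52862044 -127.04261585] diag(127) [np.float64(128.99868491661118)] stem [ 466.57797422 -123.0957704 ] off [-1.04935378 -3.94684545]
shift cm [-2.38290398e-01  3.31669955e-01  2.24189713e-04]
```

Emit:
play_rows([
  [[-0.1,0.2,0.8,0,0,0,-1],[-0.2,0.3,2,0,0,0,-1],[-0.2,0.3,3.5,0,0,0,-1],[-0.2,0.3,4.8,0,0,0,-1],[-0.2,0.3,5.6,0,0,0,-1],[-0.2,0.3,6.1,0,0,0,-1],[-0.2,0.3,6.3,0,0,0,-1],[-0.2,0.3,6.4,0,0,0,-1],[-0.2,0.3,6.45,0,0,0,-1],[-0.2,0.3,6.45,0,0,0,-1],[-0.2,0.3,6.45,0,0,0,-1],[-0.2,0.3,6.45,0,0,0,-1]],
])

```text
time: 28.25
ee_pos: [464.6, -127.9, 58.6]
eef_rot: [0.0, 0.984, 0.18, 0.0]
force: [-0.3, 0.6, -1.5]
grip_width: 21.7
grasp_force: 49.0
```

Emit:
play_rows([
  [[0,0,0.05,0,0,0,-1],[0,0,0.08,0,0,0,-1],[0,0,0.08,0,0,0,-1],[0,0,0.08,0,0,0,-1]],
])

```text
time: 28.58
ee_pos: [464.6, -127.9, 57.9]
eef_rot: [0.0, 0.984, 0.18, 0.0]
force: [-1.5, 0.8, 3.0]
grip_width: 22.1
grasp_force: 49.4
```

Contact with the floor. I'll release, rise and look over the box, then go to black.

Emit:
play_rows([
  [[0,0,0,0,0,0,0],[0,0,0,0,0,0,1],[0,0,0,0,0,0,1],[0,0,0,0,0,0,1],[0,0,0,0,0,0,1],[0,0,0,0,0,0,1],[0,0,0,0,0,0,1],[0,0,0,0,0,0,1],[0,0,0,0,0,0,1],[0,0,0,0,0,0,1]],
])

```text
time: 29.42
ee_pos: [464.2, -127.8, 57.3]
eef_rot: [0.0, 0.984, 0.18, 0.0]
force: [0.5, -0.3, -1.4]
grip_width: 85.5
grasp_force: 0.0
```

Emit:
play_rows([
  [[0,0,-1,0,0,0,1],[0,0,-4,0,0,0,1],[0,0,-8,0,0,0,1],[0,0,-12,0,0,0,1],[0,0,-16,0,0,0,1],[0,0,-17,0,0,0,1],[0,0,-17,0,0,0,1]],
])

```text
time: 30.0
ee_pos: [466.6, -128.9, 233.1]
eef_rot: [0.003, 0.984, 0.18, 0.004]
force: [-0.5, -0.6, -0.1]
grip_width: 85.5
grasp_force: 0.0
```

```bash
python3 - <<'E'
from w import *
c=manip.capture("wrist")
print(manip.get_obs()["ee_pos"],toolshift([668,-140,230]))
cv2.imwrite("pics/w8.png",c["img"][:,:,::-1])
d=manip.outline_of("red_box","wrist"); print([(x["confidence"],x["box"]) for x in d][:2])
d=manip.outline_of("red_pattern","wrist"); print([(x["confidence"],x["box"]) for x in d][:2])
E
```

```text
[ 465.04343873 -128.14085683  229.59046675] [18.55322794  8.31247019  0.04795861]
[(0.9, [312.8, 207.8, 154.6, 151.1])]
[(0.86, [313.5, 213.8, 56.7, 66.1])]
```

View pics/w8.png

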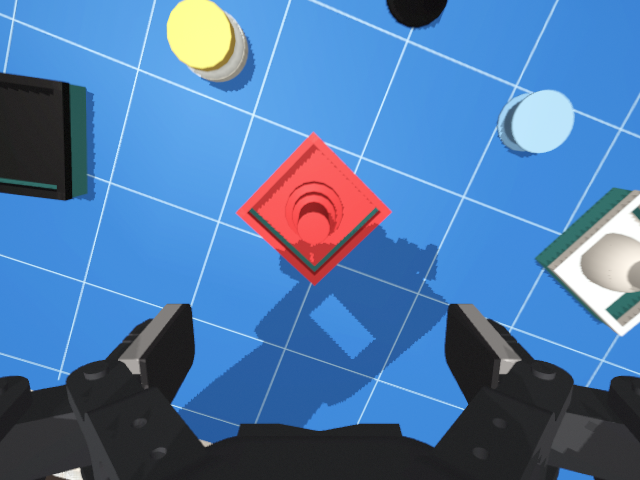

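Red stands centred in its box (foot at about (314,208), rim centre (314,209)). I'll go to black.

Emit:
play_rows([
  [[3.6,1.6,0,0,0,0,1],[7.3,3.2,0,0,0,0,1],[11,4.9,0,0,0,0,1],[14.6,6.5,0,0,0,0,1],[17,7.6,0,0,0,0,1],[18.3,8.2,0,0,0,0,1],[18.5,8.3,0,0,0,0,1],[18.5,8.3,0,0,0,0,1],[18.5,8.3,0,0,0,0,1]],
])

```text
time: 30.9
ee_pos: [665.1, -139.3, 224.8]
eef_rot: [-0.001, 0.984, 0.18, -0.002]
force: [0.1, 0.2, -0.4]
grip_width: 85.4
grasp_force: 0.0
```

```bash
python3 pat.py black_pattern 653 -144
```

```text
30.95 [ 665.16565409 -139.41516073  225.67165052]
conf 0.57 [318.2, 222.8, 56.1, 64.9] pred [321.7115157  228.17617363]
[ 653.3 -141.9] [ 0.5 -0.4 -0.5  0.3]
[ 6.534e+02 -1.419e+02  1.000e-01] [ 0.5 -0.4 -0.5  0.3]
tip [(0.63, array([ 657. , -140.7]))]
shift [-1.20749274 -0.20465417 17.69623983]
```

View pics/p_black_pattern.png

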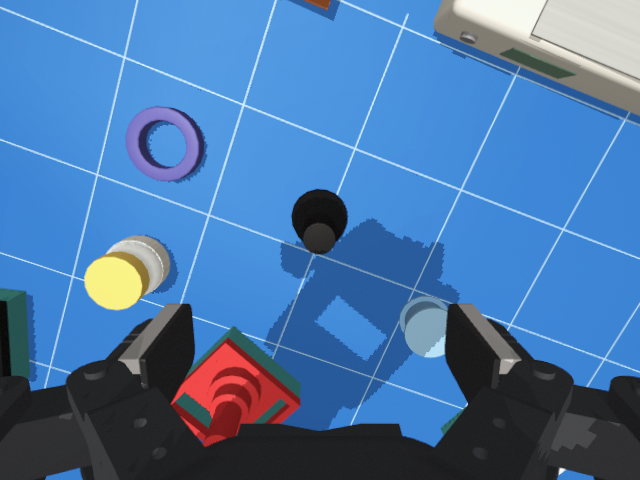

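The black stem top is at (319,238), foot at (319,216), and the fit (653,-142) has z about 0.

Emit:
play_rows([
  [[-0.6,-0.1,1,0,0,0,1],[-1.2,-0.2,4,0,0,0,1],[-1.2,-0.2,7.5,0,0,0,1],[-1.2,-0.2,11,0,0,0,1],[-1.2,-0.2,14,0,0,0,1],[-1.2,-0.2,16,0,0,0,1],[-1.2,-0.2,17,0,0,0,1],[-1.2,-0.2,17.5,0,0,0,1],[-1.2,-0.2,17.5,0,0,0,1],[-1.2,-0.2,17.5,0,0,0,1]],
])

```text
time: 31.88
ee_pos: [655.5, -142.5, 53.9]
eef_rot: [0.001, 0.984, 0.18, 0.001]
force: [0.5, -0.1, -0.2]
grip_width: 85.1
grasp_force: 0.0
```

Emit:
play_rows([
  [[0,0,0,0,0,0,-1],[0,0,0,0,0,0,-1],[0,0,0,0,0,0,-1],[0,0,0,0,0,0,-1],[0,0,0,0,0,0,-1],[0,0,0,0,0,0,-1],[0,0,0,0,0,0,-1],[0,0,0,0,0,0,-1],[0,0,0,0,0,0,-1],[0,0,0,0,0,0,-1]],
])

```text
time: 32.72
ee_pos: [655.2, -142.3, 52.9]
eef_rot: [0.0, 0.984, 0.18, 0.001]
force: [-0.3, -1.1, 3.8]
grip_width: 21.6
grasp_force: 49.2
```

Emit:
play_rows([
  [[0,0,-1,0,0,0,-1],[0,0,-3,0,0,0,-1],[0,0,-6,0,0,0,-1],[0,0,-9,0,0,0,-1],[0,0,-12,0,0,0,-1],[0,0,-14,0,0,0,-1],[0,0,-15,0,0,0,-1],[0,0,-15,0,0,0,-1],[0,0,-15,0,0,0,-1]],
])

```text
time: 33.47
ee_pos: [654.0, -141.8, 201.3]
eef_rot: [-0.0, 0.984, 0.18, -0.001]
force: [-0.8, -0.2, -2.8]
grip_width: 22.0
grasp_force: 49.1
```

```bash
python3 - <<'E'
from w import *
o=manip.get_obs(); print(o["ee_pos"],o["grip_width"],o["grasp_force"],o["force"],toolshift([437,120,200]))
E
```

```text
[ 654.04771544 -141.78694012  201.26052621] 21.989473426555943 49.109535813331604 [-0.76049857 -0.17625686 -2.77415823] [-11.0001222  -32.17768596   0.17565565]
```

Emit:
play_rows([
  [[-0.5,-1.5,0,0,0,0,-1],[-1.4,-4.2,0,0,0,0,-1],[-2.6,-7.6,0,0,0,0,-1],[-3.7,-11,0,0,0,0,-1],[-4.9,-14.4,0,0,0,0,-1],[-6.1,-17.8,0,0,0,0,-1],[-7.3,-21.2,0,0,0,0,-1],[-8.4,-24.6,0,0,0,0,-1],[-9.6,-28,0,0,0,0,-1],[-10.4,-30.4,0,0,0,0,-1],[-10.9,-31.8,0,0,0,0,-1],[-11,-32.2,0,0,0,0,-1]],
])

```text
time: 34.47
ee_pos: [434.2, 121.5, 199.3]
eef_rot: [-0.001, 0.983, 0.182, -0.003]
force: [0.5, 0.6, -2.3]
grip_width: 21.7
grasp_force: 49.3
```

Emit:
play_rows([
  [[0,0,1,0,0,0,-1],[0,0,3,0,0,0,-1],[0,0,5.5,0,0,0,-1],[0,0,7.5,0,0,0,-1],[0,0,8,0,0,0,-1],[0,0,8,0,0,0,-1],[0,0,8,0,0,0,-1]],
])

```text
time: 35.05
ee_pos: [437.9, 119.3, 121.9]
eef_rot: [0.0, 0.984, 0.18, -0.0]
force: [0.5, -0.1, -1.3]
grip_width: 21.8
grasp_force: 49.3
```

```bash
python3 over.py black_box 437 120 w9
```

```text
35.2 [438.89127705 119.75546942 123.71526481] 22.150036854250775 49.27304148674011
[320.8 233.9 177.3 160.5] [(0.6, array([234., 317.]), array([436. , 121.8]))]
pred top z35 [[319.96255443 248.18061507]] foot [[319.89486223 233.10527963]]
```

View pics/w9.png

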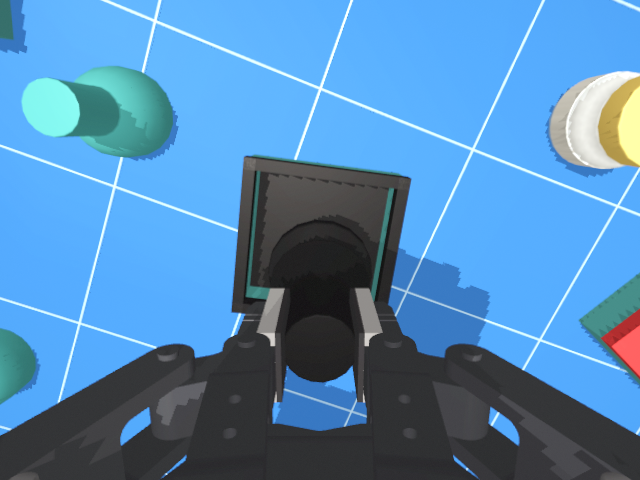

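The black box rim corners are at (246,156), (410,178) and (233,311). The held stem top is at (320,348).

```bash
python3 corn.py 410,178 246,156 233,311 320,348
```

```text
35.25 [438.74173532 119.8306018  123.67776196] [ 0.64727157  0.74331257 -1.12646761]
[[492.9, 88.2], [472.3, 176.2], [382.8, 155.1]]
centre [437.8432599  121.63123167] diag(127) [np.float64(128.85844860819472)] stem [439.62215015 121.22469877] off [-1.77889024  0.4065329 ]
shift cm [-0.15189641 -0.10111591 -0.00049858]
```

Emit:
play_rows([
  [[-0.1,-0.1,0.8,0,0,0,-1],[-0.1,-0.1,2,0,0,0,-1],[-0.1,-0.1,3.5,0,0,0,-1],[-0.1,-0.1,4.8,0,0,0,-1],[-0.1,-0.1,5.6,0,0,0,-1],[-0.1,-0.1,6.1,0,0,0,-1],[-0.1,-0.1,6.3,0,0,0,-1],[-0.1,-0.1,6.4,0,0,0,-1],[-0.1,-0.1,6.4,0,0,0,-1],[-0.1,-0.1,6.4,0,0,0,-1],[-0.1,-0.1,6.4,0,0,0,-1]],
])

```text
time: 36.17
ee_pos: [436.9, 120.6, 59.0]
eef_rot: [0.0, 0.984, 0.18, 0.001]
force: [0.3, -0.1, -1.3]
grip_width: 21.7
grasp_force: 49.3
```

Emit:
play_rows([
  [[0,0,0.05,0,0,0,-1],[0,0,0.1,0,0,0,-1],[0,0,0.1,0,0,0,-1],[0,0,0.1,0,0,0,-1]],
])

```text
time: 36.5
ee_pos: [436.8, 120.5, 57.9]
eef_rot: [0.0, 0.984, 0.18, 0.0]
force: [-1.0, -0.5, 1.9]
grip_width: 21.6
grasp_force: 49.7
```

Emit:
play_rows([
  [[0,0,0,0,0,0,0],[0,0,0,0,0,0,1],[0,0,0,0,0,0,1],[0,0,0,0,0,0,1],[0,0,0,0,0,0,1],[0,0,0,0,0,0,1],[0,0,0,0,0,0,1],[0,0,0,0,0,0,1],[0,0,0,0,0,0,1],[0,0,0,0,0,0,1]],
])

```text
time: 37.33
ee_pos: [436.3, 120.5, 57.3]
eef_rot: [-0.0, 0.984, 0.18, -0.0]
force: [-0.6, -0.4, -0.5]
grip_width: 85.6
grasp_force: 0.0
```

Emit:
play_rows([
  [[0,0,-1,0,0,0,1],[0,0,-4,0,0,0,1],[0,0,-8,0,0,0,1],[0,0,-12,0,0,0,1],[0,0,-16,0,0,0,1],[0,0,-17,0,0,0,1],[0,0,-17,0,0,0,1],[0,0,-17,0,0,0,1],[0,0,-17,0,0,0,1]],
])

```text
time: 38.08
ee_pos: [435.0, 120.4, 225.3]
eef_rot: [-0.0, 0.984, 0.18, -0.002]
force: [-0.3, -0.6, -0.1]
grip_width: 85.6
grasp_force: 0.0
```

```bash
python3 - <<'E'
from w import *
print(manip.get_obs()["ee_pos"])
c=manip.capture("wrist"); D={}
for n,h in(("black_box",0),("black_pattern",5)):
    for d in manip.outline_of(n,"wrist")[:2]:
        ys,xs=np.nonzero(d["pixels"]); b=np.array([xs.min(),ys.min(),xs.max()+1,ys.max()+1])
        f=lambda q:bb(proj(c,model(n,np.r_[q[:2],h,q[2:]])))-b
        r=least_squares(f,[437,120]+([.25] if "box" in n else [])); print(n,d["confidence"],r.x.round(2),r.fun.round(1))
cs={k:manip.capture(k) for k in("scene","side")}
G={"white":(515,-395),"yellow":(514,378),"red":(465,-127),"black":(437,121)}
for n,g in G.items():
    for k,c in cs.items():
        for d in manip.outline_of(n+"_pattern",k):
            p=proj(c,[[*g,45.]])[0]
            if np.hypot(*(np.array(d["box"][:2])-p))<15:
                ys,xs=np.nonzero(d["pixels"]); top=[(xs[ys<ys.min()+6]).mean()+.5,ys.min()]
                print(n,k,round(d["confidence"],2),d["box"],"top",np.round(top,1),"pred",proj(c,[[*g,83.]])[0].round(1))
E
```

```text
[435.02954829 120.43590024 225.2907081 ]
black_box 0.68 [ 454.57 -110.86    0.48] [-45.3 -28.1   8.1  19.8]
black_box 0.67 [4.3546e+02 1.2031e+02 2.2000e-01] [ 0.2 -0.2 -0.2  0.2]
black_pattern 0.77 [435.28 120.65] [ 0.4 -0.8 -0.4  0.7]
black_pattern 0.63 [495.66 349.53] [-25.5 -24.2  34.7  37.7]
white scene 0.88 [156.9, 241.3, 24.6, 33.4] top [151.9 223. ] pred [151.9 223.9]
white side 0.81 [368.2, 167.5, 15.3, 24.4] top [370.1 155. ] pred [368.6 156.7]
yellow scene 0.66 [507.6, 246.4, 20.1, 33.5] top [515.7 230. ] pred [516.5 230. ]
yellow side 0.87 [219.1, 357.3, 24.2, 38.0] top [214.7 339. ] pred [213.5 343.5]
red scene 0.7 [281.4, 228.9, 21.1, 35.2] top [280.5 213. ] pred [280.2 213.9]
red side 0.9 [350.3, 220.9, 19.2, 28.5] top [348.5 208. ] pred [346.9 209.5]
black scene 0.92 [387.4, 220.8, 20.9, 31.8] top [391. 208.] pred [391.3 209.4]
black side 0.55 [316.6, 287.0, 21.0, 33.0] top [313.4 271. ] pred [312.2 272.9]
```

Black is 0.4 mm from its box centre, and the other three are upright in place. I'll hand in.

```bash
python3 -c "
from rig import manip
print(manip.close_job())"
```

```text
the job is handed in; nothing more can be done
None
```

All four patterns were set upright in the boxes of their own colour, in the order white, yellow, red, black, and the job is handed in; the last camera check put each within a few millimetres of its box centre, but the hand-in returned no verdict.

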